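# Set the push-and-turn grind knob past its safety stop

### The arm

A 6-joint arm with a two-finger parallel gripper is mounted at the origin on the work surface. World frame = base frame: x ahead of the robot, y to its left, z up, the work surface at z = 0. Lengths are in mm, angles in rad, forces in N, time in s.
With the tool pointing down it reaches from about 275 to 750 mm from the base axis. Payload 10.2 kg.
Tool frame: the origin (TCP) lies between the finger pads; the fingertips stand 17 mm ahead of it and the grasp point (between the pads) lies 2 mm behind it; z points along the fingers, y is the line along which they close (so a half turn about z gives the same grasp; the last joint's range is limited). The gripper opens to 85 mm and grips with 20 to 120 N. Pads are 22 mm wide; open, the fingers measure 114 mm over their backs; the gripper's body (76 mm by 85 mm) begins 54 mm behind the grasp point. The pads swing forward as they close: fully open they stand 13 mm farther back than shut.
Start: joints at [0.9, 0.313, 1.498, -0, 1.331, -0.223], TCP at [227.329, 473.236, 248.294] pointing down, gripper open.
Joint ranges: [-2.94, 2.94], [-0.97, 2.17], [0.19, 2.56], [-1.23, 4.37], [0.02, 3.11], [-2.88, 2.88]. Speed limits (rad/s): [2.39, 2.39, 3.01, 3.14, 3.14, 3.14].

### API

Orientations are given as a unit quaternion [w, x, y, z].
In Python, from rig import * gives the robot as it stands.
- The arm moves only by the tool step_arm, never from a script. Its argument "commands" is text: rows parted by semicolons, each of 7 numbers parted by spaces: the opening, from 0 (shut) to 1 (fully open), then the shift along the tool's x, y, z in cm, then the turn, a rotation vector about the tool's x, y, z in rad. In form: hand x y z rx ry rz; .... A call has 1 to 20 rows; each row is the pose to reach, as a shift and turn from the pose commanded when the call began, along the tool's axes at that moment; what a row does not reach only later rows make up. A row lasts 1/12 s, in which the tool goes at most 41.7 mm and 7.16 degrees, less where a joint would pass 70% of its speed; a pose out of reach is approached as far as the arm can. A call with a gripper value outside its range is refused whole. The fingers move at their own pace and stop on an object; "newtons" is the grip in N (left out, the last holds). Time passes only in rows, so rows that repeat a pose let the fingers close. It gives the time, the measured TCP pose, the force, the opening and the grip force at its end, in the units of the state.
- sense(): the state, without advancing time (a new reading comes with each control period).
- capture(name): name is "scene" or "top" or "wrist"; returns the picture (400x640x3 uint8, red, green, blue); there is no depth.
- camera_model(name): a dict with "mtx" (3x3 intrinsics, pixels), "k1" (the pictures are not rectified: a ray, as slopes to the right and down, at radius r is drawn at 1 + k1 r^2 times it, then the intrinsics apply), "eye" and "rotation" of the camera in the world. Camera axes: x right, y down, z forward; pixel columns grow to the right and rows downward; lengths in mm; the calibration is good to about 2 mm. A picture is of the moment at which its call begins: read the wrist's pose just before it. camera_model takes no time and is no camera call; for the wrist camera it gives the pose at the moment of the call.
- finish_job(): hands the job in; it is judged then, once.
Trained networks look in the newest picture that a camera, given by its name, has taken for a name from the list of things; names that differ only in an ending like _2 or _b are one class to them, and where a whole thing is asked for, a point or a joint stands for the part that bears it (a point fixed in the world has none). Each returns a list of dicts, best first, with "score" (0 to 1); they miss things now and then, are a little off and sometimes report something else, mostly with a low value. They report only what shows in the picture. A call takes as long as a camera call.
- search_frame(camera, label): "rect" ([centre column, centre row, width, height] in pixels, round what is visible of it).
- trace(camera, label): "mask" (400x640 bool, what is visible of it) and "rect" ([centre column, centre row, width, height] in pixels, round what is visible of it).
- spot_point(camera, label): "xy" ([column, row] in pixels: a listed point, or the origin of a listed thing).
The state is a dict: "time_s": time; "joints": joint angles; "dq": joint speeds; "tau": joint torques, N m; "eef_pos": TCP position; "ee_rot": TCP orientation; "force": force on the tool from outside, world axes, zero at the start; "wrist_torque": the same for the moment, N m; "grip_width": opening from 0.0 (shut) to 1.0 (fully open); "grip_force": force on a finger pad.
Only numpy, scipy, OpenCV 4.12 (cv2) and the standard library are available. Lean on these libraries where they do the work, as an engineer would, in place of code of your own. Each camera call takes 0.05 s, during which the arm holds its last target. There are 200 camera calls.

### The job

The sample grinder's knob is parked. Turn it clockwise until you feel its safety stop, without wrenching it against the stop, push it in there, turn it on past the stop and let it spring back out. Then set its pointer in line with the raised tab on the ring around it and let go, leaving the bowl, the mug and the tray where they are.

Things in the scene. Friction and masses are not known exactly. Their poses are not given: they have to be found in the camera images.
- grinder: Grey benchtop sample grinder, fixed to the table: housing 220 (x) x 360 (y) x 160 mm high. Origin: centre of its underside; z up. On its flat top are a hopper (120 mm wide, axis at y = +95 mm, its lid 88 mm above the top) and the black push-and-turn knob (vertical axis at x = 0, y = -90 mm).
- knob (a joint): Turn of the black knob, rad, clockwise from above, 0 to 3.0; at 0 the pointer looks along the grinder's +y. Parked at 0 to 0.2. Friction 0.05 N m; stays where left. A hidden stop at 0.7 to 1.5 (differs each time) blocks it unless pushed in there; the blocked stretch is 0.45 rad long, beyond it the knob springs out and turns freely to 3.0, but not back.
- knob_stem (a joint): How far the knob is pushed in (down), m: 0 out, 0.008 at its end. Spring: 4 N to start, about 11 N at 8 mm. It goes in only at the stop, up to 0.12 rad short of it, and beyond. Pushed earlier, it meets a hidden ledge at 3 mm whose lip keeps it from reaching the stop until let out again. It must be in 6 mm or more to pass the stop; under it the knob stays in.
- knob_grip (a point): Point on the knob's axis at mid-height of its grip bar (x towards the pointer, z up). The bar is 48 mm long (x), 16 mm thick (y, flat sides), 30 mm high (15 mm above and below this point), on a round skirt 56 mm wide, 6 mm thick. With the knob out, the skirt's top is 16 mm above the grinder's top.
- knob_pointer (a point): Tip of the knob's pointer: a 6 mm wide nose at skirt level sticking out beyond one end of the bar, with a thin steel line on it; 39 mm from the axis, 18 mm below knob_grip.
- index_tab (a point): Middle of the raised aluminium tab on the fixed flat ring (100 mm wide) round the knob: tab 20 mm long radially, 8 mm wide, 4 mm high. 54 mm from the knob's axis; x points outwards from the axis, y across the tab. The pointer is in line with it at a knob angle of 2.25 to 2.85, different each time.
- bowl: White cupping bowl, 96 mm wide, 62 mm high, loose beside the grinder near the knob. Origin: centre of its foot. To be left alone.
- mug: White mug, 80 mm wide, 85 mm high, loose behind the grinder. Origin: centre of its foot. To be left alone.
- tray: Black sample tray 140 x 200 x 28 mm, loose on the other side of the grinder. Origin: centre of its underside. To be left alone.
- stop_pawl (a joint): The hidden stop inside the grinder: how far it is bent by a knob turned against it, rad; 0 untouched. It is springy, 5 N m per rad: bent over 0.1 (about 0.5 N m on the knob) the stop is wrenched and the job is spoilt. Friction of the free turn is far less (0.05 N m).

How it is judged:
By the outcome, as a careful person would: the job done as asked, in the order asked, and still so for the second after the job is handed in, with the robot touching nothing.
It also fails if it takes over 72 s, if anything falls off the work surface, if the arm or the gripper's body presses on something with over 40 N, if the wrist force passes 120 N, or if a joint passes its speed limit or range.

## Working session

There is one attempt and no reset: what is moved stays moved. The work goes in short steps, Python scripts to look and compute and a tool call to move; the robot and the scene stay as the last step left them, time stands still between calls to the robot, and variables do not carry over. Pictures are saved under pics/ and viewed, at most 10 in all, crops included, and the job is handed in when it is done.

Besides the shell and the picture viewer there is one more tool, called after ">>>" as name(argument=value, ...), one argument or row to a line, values as JSON. step_arm: Moves the arm, as the interface text tells. Its arguments: {"type":"object","properties":{"commands":{"type":"string"},"newtons":{"type":"number"}},"required":["commands"]}

```bash
mkdir -p pics; ls
cat > h.py <<'E'
from rig import *
import numpy as np, cv2
from scipy.spatial.transform import Rotation as R
def Rm(q): return R.from_quat([q[1],q[2],q[3],q[0]])
def ray(cam,uv):
    m=camera_model(cam); K=np.array(m["mtx"]); 
    d=np.linalg.solve(K,[uv[0],uv[1],1.])[:2]; s=d.copy()
    for _ in range(20): s=d/(1+m["k1"]*(s@s))
    return np.array(m["eye"],float), np.array(m["rotation"])@np.r_[s,1]
def at_z(cam,uv,z):
    e,d=ray(cam,uv); return e+d*(z-e[2])/d[2]
def tri(a,b):
    A=np.zeros((3,3));B=np.zeros(3)
    for e,d in (a,b):
        d=d/np.linalg.norm(d);P=np.eye(3)-np.outer(d,d);A+=P;B+=P@e
    return np.linalg.solve(A,B)
E
python3 - <<'E'
from h import *
s=sense();print(s)
ims={}
for c in("scene","top"):
    im=capture(c);cv2.imwrite(f"pics/{c}0.png",im[:,:,::-1])
    m=camera_model(c);print(c,m["eye"],np.round(m["rotation"],3).tolist())
pts={}
for l in("knob_grip","knob_pointer","index_tab","grinder","bowl","mug"):
    for c in("scene","top"):
        r=spot_point(c,l);pts[c,l]=r
        print(c,l,[(np.round(x["xy"]).tolist(),round(x["score"],2)) for x in r[:2]])
    if pts["scene",l] and pts["top",l]:
        print(l,tri(ray("scene",pts["scene",l][0]["xy"]),ray("top",pts["top",l][0]["xy"])))
E
```

```text
pics
{'time_s': 0.0, 'joints': array([ 8.99598138e-01,  3.13455705e-01,  1.49846227e+00,  1.06119409e-05,
        1.33095858e+00, -2.23412155e-01]), 'dq': array([-1.70325501e-03,  1.65481777e-03, -9.19540798e-05,  1.28412267e-03,
        1.40267969e-03,  1.02969892e-03]), 'tau': array([ 4.37318949e-04, -4.12264681e+01, -2.59743655e+01, -1.65205865e-04,
        4.11902613e-03,  1.90010303e-05]), 'eef_pos': array([227.17480601, 473.04413055, 247.72264947]), 'ee_rot': array([-2.82315062e-04,  2.22028331e-01,  9.75040003e-01, -5.76566291e-04]), 'force': array([0.25170819, 0.19462356, 0.20870258]), 'wrist_torque': array([-0.02299258,  0.0181175 , -0.02663347]), 'grip_force': 0.0, 'grip_width': 1.0002839979385678}
scene [1215.82338794  112.18534806 1086.74852695] [-0.199, 0.68, 0.68, -0.189]
top [ 520.20407742  132.4607213  1064.13036436] [-0.036, 0.716, -0.695, 0.056]
scene knob_grip [([282.0, 153.0], 0.9), ([298.0, 161.0], 0.26)]
top knob_grip [([352.0, 255.0], 0.79)]Traceback (most recent call last):
  File "<stdin>", line 13, in <module>
  File "h.py", line 9, in ray
    return np.array(m["eye"],float), np.array(m["rotation"])@np.r_[s,1]
                                     ~~~~~~~~~~~~~~~~~~~~~~~^~~~~~~~~~~
ValueError: matmul: Input operand 1 has a mismatch in its core dimension 0, with gufunc signature (n?,k),(k,m?)->(n?,m?) (size 3 is different from 4)
```

```bash
sed -i 's/np.array(m\["rotation"\])@np.r_\[s,1\]/Rm(m["rotation"]).apply(np.r_[s,1])/' h.py
python3 - <<'E'
from h import *
pts={}
for l in("knob_grip","knob_pointer","index_tab","grinder","bowl","mug"):
    for c in("scene","top"):
        r=spot_point(c,l);pts[c,l]=r
        print(c,l,[(np.round(x["xy"]).tolist(),round(x["score"],2)) for x in r[:2]])
    if pts["scene",l] and pts["top",l]:
        print(l,tri(ray("scene",pts["scene",l][0]["xy"]),ray("top",pts["top",l][0]["xy"])))
E
```

```text
scene knob_grip [([282.0, 153.0], 0.9), ([298.0, 161.0], 0.26)]
top knob_grip [([352.0, 255.0], 0.79)]
knob_grip [528.26671591  23.98813014 206.79996097]
scene knob_pointer [([301.0, 162.0], 0.72), ([281.0, 156.0], 0.66)]
top knob_pointer [([336.0, 257.0], 0.61), ([362.0, 237.0], 0.34)]
knob_pointer [522.93148578  63.02104161 162.67178236]
scene index_tab [([280.0, 155.0], 0.46)]
top index_tab [([363.0, 239.0], 0.92)]
index_tab [562.37153128  14.835589   242.36711864]
scene grinder [([317.0, 193.0], 0.84), ([300.0, 161.0], 0.52)]
top grinder []
scene bowl [([226.0, 194.0], 0.56)]
top bowl [([413.0, 257.0], 0.7), ([338.0, 257.0], 0.67)]
bowl [ 527.63588352 -162.62416454   10.52799645]
scene mug [([291.0, 255.0], 0.69)]
top mug [([334.0, 190.0], 0.72)]
mug [712.50447607  47.58331017 -12.6241455 ]
```

View pics/top0.png

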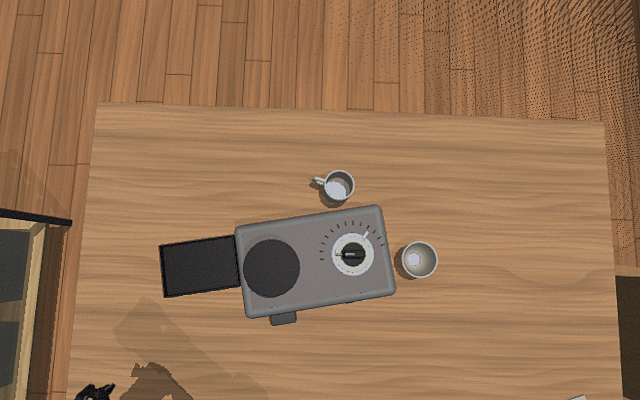

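View pics/scene0.png

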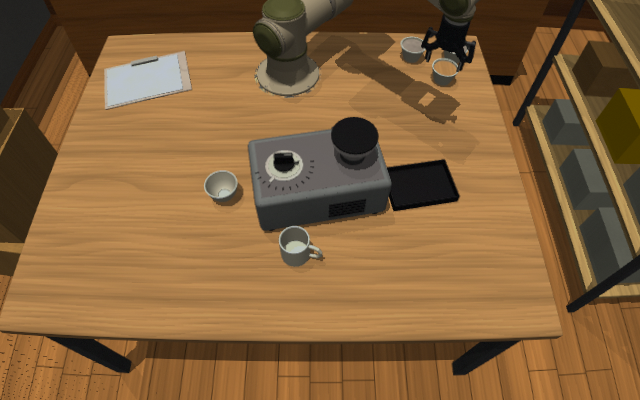

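```bash
cat >> h.py <<'E'
def togo(p,yaw=None):
    s=sense();r=Rm(s["ee_rot"]);print("T",s["time_s"],"pos",np.round(s["eef_pos"],1),"tool shift cm",np.round(r.inv().apply(np.array(p)-s["eef_pos"])/10,2))
    y=r.apply([0,1,0]);c=np.arctan2(y[1],y[0]);print("tool-y yaw",round(c,3),"q6",round(s["joints"][5],3))
    if yaw is not None:
        print("rz options",[round(c-yaw+k*np.pi,3) for k in(-1,0,1)])
E
python3 - <<'E'
from h import *
for l,z in(("knob_grip",191),("knob_pointer",173),("index_tab",164)):
  for c in("scene","top"):
    r=spot_point(c,l); print(l,c,[np.round(at_z(c,x["xy"],z),1)[:2].tolist() for x in r[:2]])
m=trace("top","grinder")
if m:
  b=cv2.findContours(m[0]["mask"].astype(np.uint8),0,1)[0];b=max(b,key=cv2.contourArea);q=cv2.boxPoints(cv2.minAreaRect(b));print([np.round(at_z("top",x,160)[:2]).tolist() for x in q])
# camera offset of wrist
m=camera_model("wrist");s=sense();r=Rm(s["ee_rot"]).inv();print("cam in tool",r.apply(np.array(m["eye"])-s["eef_pos"]),r.apply(Rm(m["rotation"]).apply([0,0,1])),m["mtx"])
togo([528,24,330],0.13)
E
```

```text
knob_grip scene [[515.4, 17.8], [541.6, 60.7]]
knob_grip top [[528.5, 26.6]]
knob_pointer scene [[530.9, 66.3], [512.7, 14.6]]
knob_pointer top [[522.8, 61.1], [571.0, 3.4]]
index_tab scene [[502.4, 10.2]]
index_tab top [[566.2, -0.8]]
[[586.0, 312.0], [659.0, -45.0], [417.0, -88.0], [351.0, 259.0]]
cam in tool [  83.90560324   -0.3811483  -125.19267156] [-3.26378585e-01  8.05154038e-04  9.45238790e-01] [[314.54012765   0.         318.70698322]
 [  0.         314.54012765 200.85023179]
 [  0.           0.           1.        ]]
T 1.15 pos [227.3 473.2 248.3] tool shift cm [-46.55 -27.47  -8.17]
tool-y yaw 1.123 q6 -0.223
rz options [np.float64(-2.149), np.float64(0.993), np.float64(4.135)]
```

>>> step_arm(
  commands="0.5 -3 -2 -5 0 0 0.1; 0.5 -6 -4 -8.2 0 0 0.2; 0.5 -10 -6 -8.2 0 0 0.3; 0.5 -14 -8.3 -8.2 0 0 0.4; 0.5 -18 -10.6 -8.2 0 0 0.5; 0.5 -22 -13 -8.2 0 0 0.6; 0.5 -26 -15.3 -8.2 0 0 0.7; 0.5 -30 -17.7 -8.2 0 0 0.8; 0.5 -34 -20 -8.2 0 0 0.9; 0.5 -38 -22.4 -8.2 0 0 0.99; 0.5 -42 -24.8 -8.2 0 0 0.99; 0.5 -45 -26.5 -8.2 0 0 0.99; 0.5 -46.5 -27.5 -8.2 0 0 0.99; 0.5 -46.5 -27.5 -8.2 0 0 0.99; 0.5 -46.5 -27.5 -8.2 0 0 0.99; 0.5 -46.5 -27.5 -8.2 0 0 0.99; 0.5 -46.5 -27.5 -8.2 0 0 0.99",
  newtons=30,
)

```text
time_s: 2.57
eef_pos: [527.1, 24.5, 330.3]
ee_rot: [-0.0, 0.658, 0.753, 0.0]
force: [-0.1, -0.2, 1.3]
grip_width: 0.5
grip_force: 0.0
```

```bash
cat > look.py <<'E'
from h import *
import sys
im=capture("wrist");cv2.imwrite(f"pics/{sys.argv[1]}.png",im[:,:,::-1])
P={}
for l,z in(("knob_grip",191),("knob_pointer",173),("index_tab",164),("bowl",0)):
    r=spot_point("wrist",l);print(l,[(np.round(x["xy"]).tolist(),round(x["score"],2),np.round(at_z("wrist",x["xy"],z),1)[:2].tolist()) for x in r[:2]])
    if r:P[l]=at_z("wrist",r[0]["xy"],z)[:2]
togo([528,25,330],0.14)
E
python3 look.py w1
```

```text
knob_grip [([323.0, 195.0], 0.56, [531.0, 23.6])]
knob_pointer [([326.0, 151.0], 0.91, [529.4, 59.0])]
index_tab [([368.0, 221.0], 0.69, [581.4, -6.2])]
bowl [([303.0, 270.0], 0.86, [528.9, -172.1])]
T 2.8167 pos [527.1  24.9 330.6] tool shift cm [0.   0.09 0.06]
tool-y yaw 0.134 q6 -0.309
rz options [np.float64(-3.147), np.float64(-0.006), np.float64(3.136)]
```

View pics/w1.png

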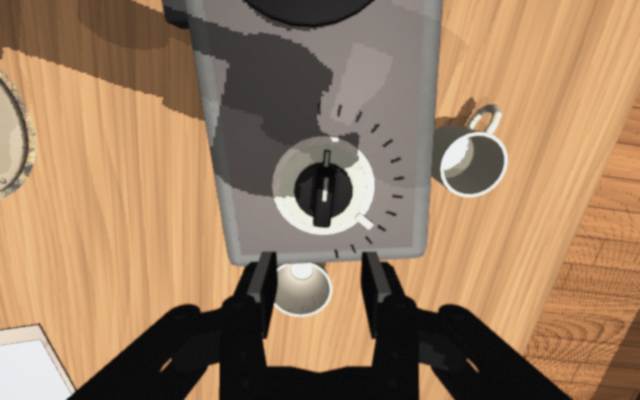

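Run:
```python
from h import *
p=lambda uv,z:at_z("wrist",uv,z)[:2]
print("ring",p((323.5,186),161),"skirt",p((324,190),176))
im=cv2.imread("pics/w1.png");hs=cv2.cvtColor(im,cv2.COLOR_BGR2HSV)
# bar top (z 206) ends by eye
print("bartop",p((324,163),206),p((323,227),206))
t=p((366,221),164);pt=p((326.5,151),173)
for c in(p((323.5,186),161),p((324,190),176)):
  print("ptr yaw",np.arctan2(*(pt-c)[::-1]),"tab yaw",np.arctan2(*(t-c)[::-1]),np.linalg.norm(pt-c),np.linalg.norm(t-c))
# grinder side edges z160: left (197,60)-(232,262)?, right (441,10)-(425,250)
for a,b in(((425,250),(441,10)),((240,264),(420,257))):
  d=p(b,160)-p(a,160);print("edge yaw",np.arctan2(d[1],d[0]))
cv2.imwrite("pics/c1.png",cv2.resize(im[120:280,220:440],None,fx=3.6,fy=3.6,interpolation=cv2.INTER_CUBIC))
```

```text
ring [532.42612919  22.82226637] skirt [532.59009778  23.37677713]
bartop [527.57800674  54.97325991] [534.67159419  -0.81224867]
ptr yaw 1.642799800188887 tab yaw -0.5589106263156143 36.44889502824217 55.72306299685426
ptr yaw 1.6484652766327723 tab yaw -0.5688798424851343 35.90819347250374 55.88085829997905
edge yaw 1.7583502851365418
edge yaw 0.18010727674485721
```

View pics/c1.png

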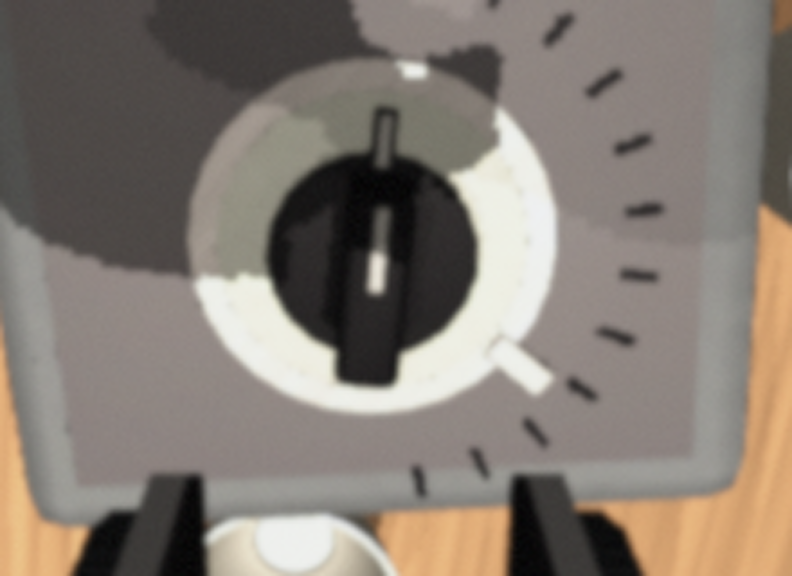

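>>> step_arm(
  commands="0.5 0 0.2 3 0 0 0.07; 0.5 -0.1 0.4 6 0 0 0.07; 0.5 -0.13 0.44 9 0 0 0.07; 0.5 -0.13 0.44 11 0 0 0.07; 0.5 -0.13 0.44 12.3 0 0 0.07; 0.5 -0.13 0.44 13.2 0 0 0.07; 0.5 -0.13 0.44 13.3 0 0 0.07; 0.5 -0.13 0.44 13.3 0 0 0.07; 0.5 -0.13 0.44 13.3 0 0 0.07",
)

```text
time_s: 3.57
eef_pos: [532.4, 23.4, 198.4]
ee_rot: [0.001, 0.684, 0.729, 0.0]
force: [0.6, -0.5, 0.5]
grip_width: 0.5
grip_force: 0.0
```

```bash
python3 look.py w2; python3 -c "
from h import *
s=sense();print(s['force'],s['wrist_torque'])"
```

```text
knob_grip []
knob_pointer [([316.0, 190.0], 0.7, [529.0, 60.7])]
index_tab []
bowl []
T 3.8167 pos [532.1  23.3 197.8] tool shift cm [  0.2   -0.39 -13.22]
tool-y yaw 0.063 q6 -0.239
rz options [np.float64(-3.219), np.float64(-0.077), np.float64(3.065)]
[ 1.05429328 -0.57735009  0.1401084 ] [-0.01715875  0.00656132 -0.01859816]
```

View pics/w2.png

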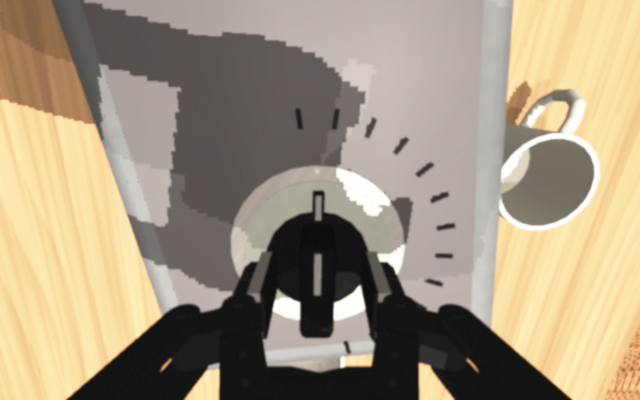

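>>> step_arm(
  commands="0 0 0 0 0 0 0; 0 0 0 0 0 0 0; 0 0 0 0 0 0 0; 0 0 0 0 0 0 0; 0 0 0 0 0 0 0; 0 0 0 0 0 0 0; 0 0 0 0 0 0 0; 0 0 0 0 0 0 0",
  newtons=30,
)

```text
time_s: 4.48
eef_pos: [531.7, 23.3, 197.3]
ee_rot: [-0.0, 0.684, 0.729, -0.0]
force: [-5.5, -1.3, 3.0]
grip_width: 0.181
grip_force: 36.2
```

```bash
cat > f.py <<'E'
from h import *
s=sense();y=Rm(s["ee_rot"]).apply([0,1,0]);print("t",s["time_s"],"pos",np.round(s["eef_pos"],1),"F",np.round(s["force"],1),"M",np.round(s["wrist_torque"],3),"yaw",round(np.arctan2(y[1],y[0]),3),"w",round(s["grip_width"],3),round(s["grip_force"],1))
E
python3 f.py
```

```text
t 4.4833 pos [531.7  23.3 197.3] F [-5.5 -1.3  3. ] M [-0.2    0.838 -0.037] yaw 0.063 w 0.181 36.2
```

>>> step_arm(
  commands="0 0 -0.05 -0.03 0 0 0; 0 0 -0.05 -0.03 0 0 0.05; 0 0 -0.05 -0.03 0 0 0.1; 0 0 -0.05 -0.03 0 0 0.16; 0 0 -0.05 -0.03 0 0 0.22; 0 0 -0.05 -0.03 0 0 0.28; 0 0 -0.05 -0.03 0 0 0.34; 0 0 -0.05 -0.03 0 0 0.4; 0 0 -0.05 -0.03 0 0 0.4; 0 0 -0.05 -0.03 0 0 0.4",
)

```text
time_s: 5.32
eef_pos: [532.1, 23.2, 197.7]
ee_rot: [0.001, 0.815, 0.579, 0.001]
force: [3.3, -0.3, -0.7]
grip_width: 0.183
grip_force: 35.6
```

```bash
python3 f.py
```

```text
t 5.3167 pos [532.1  23.2 197.7] F [ 3.3 -0.3 -0.7] M [-0.152 -0.623 -0.039] yaw -0.335 w 0.183 35.6
```

>>> step_arm(
  commands="0 0 0 0 0 0 0.03; 0 0 0 0 0 0 0.06; 0 0 0 0 0 0 0.06; 0 0 0 0 0 0 0.06",
)

```text
time_s: 5.65
eef_pos: [532.1, 23.1, 197.6]
ee_rot: [0.001, 0.832, 0.555, 0.001]
force: [5.5, -1.5, -2.6]
grip_width: 0.179
grip_force: 35.4
```

```bash
python3 f.py
```

```text
t 5.65 pos [532.1  23.1 197.6] F [ 5.5 -1.5 -2.6] M [-0.254 -0.965  0.006] yaw -0.395 w 0.179 35.4
```

>>> step_arm(
  commands="0 0 0 0 0 0 0.03; 0 0 0 0 0 0 0.06; 0 0 0 0 0 0 0.06; 0 0 0 0 0 0 0.06",
)

```text
time_s: 5.98
eef_pos: [532.2, 23.1, 197.7]
ee_rot: [0.001, 0.848, 0.529, 0.001]
force: [6.9, -1.4, -2.2]
grip_width: 0.182
grip_force: 35.4
```

```bash
python3 f.py
```

```text
t 5.9833 pos [532.2  23.1 197.7] F [ 6.9 -1.4 -2.2] M [-0.228 -1.091 -0.084] yaw -0.455 w 0.182 35.4
```

>>> step_arm(
  commands="0 0.01 0.04 0 0 0 0.02; 0 0.01 0.04 0 0 0 0.05; 0 0.01 0.04 0 0 0 0.05; 0 0.01 0.04 0 0 0 0.05",
)

```text
time_s: 6.32
eef_pos: [532.3, 23.1, 197.7]
ee_rot: [0.0, 0.861, 0.508, 0.001]
force: [5.9, -0.9, -2.2]
grip_width: 0.182
grip_force: 35.4
```

```bash
python3 f.py
```

```text
t 6.3167 pos [532.3  23.1 197.7] F [ 5.9 -0.9 -2.2] M [-0.319 -0.983 -0.083] yaw -0.505 w 0.182 35.4
```

>>> step_arm(
  commands="0 0.02 0.05 0 0 0 0.02; 0 0.02 0.05 0 0 0 0.05; 0 0.02 0.05 0 0 0 0.05; 0 0.02 0.05 0 0 0 0.05",
)

```text
time_s: 6.65
eef_pos: [532.5, 23.0, 197.6]
ee_rot: [0.0, 0.874, 0.486, 0.0]
force: [3.9, -1.5, -1.2]
grip_width: 0.178
grip_force: 35.6
```

```bash
python3 f.py
```

```text
t 6.65 pos [532.5  23.  197.6] F [ 3.9 -1.5 -1.2] M [-0.41  -0.686  0.02 ] yaw -0.556 w 0.178 35.6
```

>>> step_arm(
  commands="0 0.02 0.02 0 0 0 0.02; 0 0.02 0.02 0 0 0 0.05; 0 0.02 0.02 0 0 0 0.05; 0 0.02 0.02 0 0 0 0.05",
)

```text
time_s: 6.98
eef_pos: [532.6, 23.0, 197.6]
ee_rot: [0.0, 0.886, 0.464, -0.0]
force: [1.6, -2.5, 0.1]
grip_width: 0.18
grip_force: 35.7
```

```bash
python3 f.py
```

```text
t 6.9833 pos [532.6  23.  197.6] F [ 1.6 -2.5  0.1] M [-0.633 -0.403  0.003] yaw -0.606 w 0.18 35.7
```

>>> step_arm(
  commands="0 0 0 0 0 0 0.02; 0 0 0 0 0 0 0.05; 0 0 0 0 0 0 0.05; 0 0 0 0 0 0 0.05",
)

```text
time_s: 7.32
eef_pos: [532.7, 23.0, 197.6]
ee_rot: [0.0, 0.897, 0.441, -0.0]
force: [2.2, -4.4, -0.5]
grip_width: 0.181
grip_force: 35.7
```

```bash
python3 f.py
```

```text
t 7.3167 pos [532.7  23.  197.6] F [ 2.2 -4.4 -0.5] M [-0.84  -0.461 -0.025] yaw -0.657 w 0.181 35.7
```

>>> step_arm(
  commands="0 0 0.03 0 0 0 0.02; 0 0 0.03 0 0 0 0.05; 0 0 0.03 0 0 0 0.05; 0 0 0.03 0 0 0 0.05",
)

```text
time_s: 7.65
eef_pos: [532.8, 22.9, 197.6]
ee_rot: [0.0, 0.908, 0.419, -0.0]
force: [1.2, -4.6, 0.4]
grip_width: 0.179
grip_force: 35.8
```

```bash
python3 f.py
```

```text
t 7.65 pos [532.8  22.9 197.6] F [ 1.2 -4.6  0.4] M [-0.82  -0.212 -0.026] yaw -0.707 w 0.179 35.8
```

>>> step_arm(
  commands="0 0 0.03 0 0 0 0.02; 0 0 0.03 0 0 0 0.05; 0 0 0.03 0 0 0 0.05; 0 0 0.03 0 0 0 0.05",
)

```text
time_s: 7.98
eef_pos: [532.9, 22.8, 197.6]
ee_rot: [-0.0, 0.918, 0.396, -0.0]
force: [-0.2, -4.0, 1.7]
grip_width: 0.173
grip_force: 35.9
```

```bash
python3 f.py
```

```text
t 7.9833 pos [532.9  22.8 197.6] F [-0.2 -4.   1.7] M [-0.723  0.107 -0.051] yaw -0.757 w 0.173 35.9
```

>>> step_arm(
  commands="0 0 0 -0.01 0 0 0.02; 0 0 0 -0.01 0 0 0.05; 0 0 0 -0.01 0 0 0.05; 0 0 0 -0.01 0 0 0.05",
)

```text
time_s: 8.32
eef_pos: [533.0, 22.8, 197.6]
ee_rot: [-0.0, 0.928, 0.373, -0.0]
force: [-0.8, -3.0, 0.5]
grip_width: 0.179
grip_force: 35.8
```

```bash
python3 f.py
```

```text
t 8.3167 pos [533.   22.8 197.6] F [-0.8 -3.   0.5] M [-0.829  0.129 -0.063] yaw -0.807 w 0.179 35.8
```

>>> step_arm(
  commands="0 0 0 0 0 0 0.02; 0 0 0 0 0 0 0.05; 0 0 0 0 0 0 0.05; 0 0 0 0 0 0 0.05",
)

```text
time_s: 8.65
eef_pos: [533.0, 22.7, 197.6]
ee_rot: [-0.0, 0.937, 0.35, -0.0]
force: [-1.4, -5.3, 0.9]
grip_width: 0.181
grip_force: 35.7
```

```bash
python3 f.py
```

```text
t 8.65 pos [533.   22.7 197.6] F [-1.4 -5.3  0.9] M [-0.907  0.191 -0.049] yaw -0.857 w 0.181 35.7
```

>>> step_arm(
  commands="0 -0.03 0.02 0 0 0 0.02; 0 -0.03 0.02 0 0 0 0.05; 0 -0.03 0.02 0 0 0 0.05; 0 -0.03 0.02 0 0 0 0.05",
)

```text
time_s: 8.98
eef_pos: [533.1, 22.7, 197.6]
ee_rot: [-0.0, 0.945, 0.326, 0.0]
force: [0.0, -3.7, -0.9]
grip_width: 0.182
grip_force: 35.5
```

```bash
python3 f.py
```

```text
t 8.9833 pos [533.1  22.7 197.6] F [ 0.  -3.7 -0.9] M [-0.453 -0.053  0.166] yaw -0.906 w 0.182 35.5
```

>>> step_arm(
  commands="0 0 0 0 0 0 0.02; 0 0 0 0 0 0 0.02; 0 0 0 0 0 0 0.02",
)

```text
time_s: 9.23
eef_pos: [533.0, 22.6, 197.6]
ee_rot: [-0.0, 0.949, 0.316, 0.0]
force: [1.3, -1.8, -0.6]
grip_width: 0.181
grip_force: 35.4
```

```bash
python3 f.py
```

```text
t 9.2333 pos [533.   22.6 197.6] F [ 1.3 -1.8 -0.6] M [-0.331 -0.06   0.26 ] yaw -0.927 w 0.181 35.4
```

>>> step_arm(
  commands="0 0 0 0 0 0 -0.03; 0 0 0 0 0 0 -0.06; 0 0 0 0 0 0 -0.06; 0 0 0 0.2 0 0 -0.06; 0 0 0 0.4 0 0 -0.06; 0 0 0 0.6 0 0 -0.06; 0 0 0 0.75 0 0 -0.06; 0 0 0 0.85 0 0 -0.06; 0 0 0 0.85 0 0 -0.06; 0 0 0 0.85 0 0 -0.06",
  newtons=45,
)

```text
time_s: 10.07
eef_pos: [533.1, 22.7, 190.2]
ee_rot: [0.0, 0.939, 0.344, 0.0]
force: [-3.9, 0.1, 10.4]
grip_width: 0.18
grip_force: 48.0
```

```bash
python3 f.py
```

```text
t 10.0667 pos [533.1  22.7 190.2] F [-3.9  0.1 10.4] M [-0.023  0.69   0.047] yaw -0.868 w 0.18 48.0
```

>>> step_arm(
  commands="0 0 0 0.03 0 0 0.03; 0 0 0 0.03 0 0 0.06; 0 0 0 0.03 0 0 0.08; 0 0 0 0.03 0 0 0.08; 0 0 0 0.03 0 0 0.08",
)

```text
time_s: 10.48
eef_pos: [533.2, 22.6, 190.0]
ee_rot: [0.0, 0.952, 0.306, 0.001]
force: [-3.9, -1.0, 10.3]
grip_width: 0.178
grip_force: 48.1
```

```bash
python3 f.py
```

```text
t 10.4833 pos [533.2  22.6 190. ] F [-3.9 -1.  10.3] M [-0.177  0.67  -0.043] yaw -0.948 w 0.178 48.1
```

>>> step_arm(
  commands="0 0 0 0 0 0 0.05; 0 0 0 0 0 0 0.1; 0 0 0 0 0 0 0.15; 0 0 0 0 0 0 0.2; 0 0 0 0 0 0 0.25; 0 0 0 0 0 0 0.3; 0 0 0 0 0 0 0.35; 0 0 0 0 0 0 0.4; 0 0 0 0 0 0 0.45; 0 0 0 0 0 0 0.5; 0 0 0 0 0 0 0.55; 0 0 0 0 0 0 0.55; 0 0 0 0 0 0 0.55",
)

```text
time_s: 11.57
eef_pos: [533.4, 21.7, 190.1]
ee_rot: [0.001, 0.999, 0.036, 0.001]
force: [-2.6, -5.0, 9.3]
grip_width: 0.173
grip_force: 48.1
```

```bash
python3 f.py
```

```text
t 11.5667 pos [533.4  21.7 190.1] F [-2.6 -5.   9.3] M [-0.937  0.497 -0.029] yaw -1.498 w 0.173 48.1
```

>>> step_arm(
  commands="0 0 0 -0.2 0 0 0; 0 0 0 -0.4 0 0 0; 0 0 0 -0.6 0 0 0; 0 0 0 -0.8 0 0 0; 0 0 0 -0.88 0 0 0; 0 0 0 -0.88 0 0 0; 0.4 0 0 -0.88 0 0 0; 0.4 0 0 -0.88 0 0 0; 0.4 0 0 -0.88 0 0 0; 0.4 0 0 -0.88 0 0 0;0.4 0 0 -0.88 0 0 0",
)

```text
time_s: 12.48
eef_pos: [533.0, 22.7, 197.6]
ee_rot: [-0.0, 0.999, 0.037, -0.0]
force: [-0.3, -0.3, 0.5]
grip_width: 0.399
grip_force: 0.0
```

```bash
python3 f.py
```

```text
t 12.4833 pos [533.   22.7 197.6] F [-0.3 -0.3  0.5] M [ 0.074 -0.007 -0.004] yaw -1.497 w 0.399 0.0
```

>>> step_arm(
  commands="0 0 0 0 0 0 0; 0 0 0 0 0 0 0; 0 0 0 0 0 0 0; 0 0 0 0 0 0 0; 0 0 0 0 0 0 0; 0 0 0 0 0 0 0.06; 0 0 0 0 0 0 0.12; 0 0 0 0 0 0 0.18; 0 0 0 0 0 0 0.24; 0 0 0 0 0 0 0.3; 0 0 0 0 0 0 0.36; 0 0 0 0 0 0 0.42; 0 0 0 0 0 0 0.48; 0 0 0 0 0 0 0.54; 0 0 0 0 0 0 0.58; 0 0 0 0 0 0 0.58; 0 0 0 0 0 0 0.58",
  newtons=30,
)

```text
time_s: 13.9
eef_pos: [533.1, 21.3, 197.9]
ee_rot: [0.001, 0.968, -0.251, 0.0]
force: [-1.1, -9.1, 3.4]
grip_width: 0.179
grip_force: 35.2
```

```bash
python3 f.py
```

```text
t 13.9 pos [533.1  21.3 197.9] F [-1.1 -9.1  3.4] M [-1.51   0.252 -0.012] yaw -2.077 w 0.179 35.2
```

>>> step_arm(
  commands="0.4 0 0 0 0 0 0; 0.4 0 0 0 0 0 0; 0.4 0 0 0 0 0 0; 0.4 0 0 0 0 0 0; 0.4 0 0 -1.5 0 0 0; 0.4 0 0 -4 0 0 0; 0.4 0 0 -7 0 0 0; 0.4 0 0 -10 0 0 0; 0.4 0 0 -11 0 0 0; 0.4 0 0 -11 0 0 0; 0.4 0 0 -11 0 0 0",
)

```text
time_s: 14.82
eef_pos: [532.9, 22.6, 306.9]
ee_rot: [-0.0, 0.968, -0.25, -0.0]
force: [0.2, -0.2, -1.0]
grip_width: 0.401
grip_force: 0.0
```

```bash
python3 look.py w3; python3 -c "
import cv2
im=cv2.imread('pics/w3.png');cv2.imwrite('pics/c3.png',cv2.resize(im[90:270,200:440],None,fx=3.3,fy=3.3,interpolation=cv2.INTER_CUBIC))"
```

```text
knob_grip [([320.0, 199.0], 0.85, [534.1, 19.8])]
knob_pointer [([319.0, 149.0], 0.93, [567.3, 2.1])]
index_tab [([326.0, 129.0], 0.81, [578.1, -9.9])]
bowl [([450.0, 94.0], 0.76, [522.2, -166.9])]
T 15.0667 pos [532.8  22.5 306.5] tool shift cm [-0.54  0.02 -2.35]
tool-y yaw -2.077 q6 1.899
rz options [np.float64(-5.359), np.float64(-2.217), np.float64(0.925)]
```

View pics/c3.png

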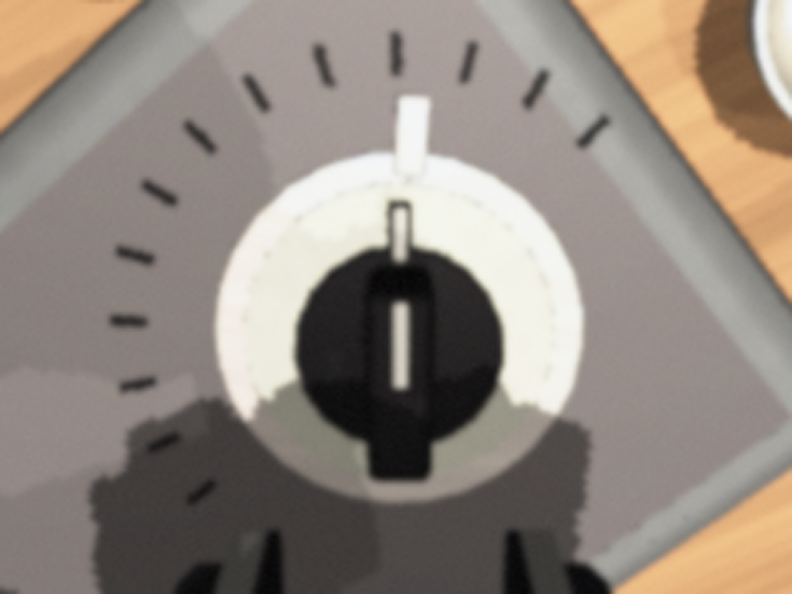

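Run:
```python
from h import *
f=lambda x,y,z:at_z("wrist",(200+x/3.3,90+y/3.3),z)[:2]
yw=lambda d:np.arctan2(d[1],d[0])
c=f(399.5,327,161);c2=f(399.5,342,176);print(c,c2)
# tab outer/inner (z~164), pointer line ends (z~173)
ta=f(413,134,164)
print("tab",yw(ta-c),yw(ta-c2),"dir",yw(f(415.5,97,164)-f(411,174,164)))
print("ptr",yw(f(400,205,173)-c),yw(f(400,205,173)-c2),"barline",yw(f(400.5,302,206)-f(400,388,206)))
```

```text
[533.18711841  19.18964462] [533.71579672  19.02931022]
tab -0.566924946007439 -0.5698087606044637 dir -0.5567513699884563
ptr -0.5026581249812354 -0.5059175164921867 barline -0.5069943631068429
```

>>> step_arm(
  commands="0.4 0.07 0.13 3 0 0 0; 0.4 0.07 0.13 6 0 0 0; 0.4 0.07 0.13 9 0 0 0; 0.4 0.07 0.13 10.5 0 0 0; 0.4 0.07 0.13 11 0 0 0; 0.4 0.07 0.13 11 0 0 0; 0.4 0.07 0.13 11 0 0 0; 0 0.07 0.13 11 0 0 0; 0 0.07 0.13 11 0 0 0; 0 0.07 0.13 11 0 0 0; 0 0.07 0.13 11 0 0 0; 0 0.07 0.13 11 0 0 0; 0 0.07 0.13 11 0 0 0; 0 0.07 0.13 11 0 0 0.03; 0 0.07 0.13 11 0 0 0.064; 0 0.07 0.13 11 0 0 0.064; 0 0.07 0.13 11 0 0 0.064; 0 0.07 0.13 11 0 0 0.064",
)

```text
time_s: 16.57
eef_pos: [533.3, 20.7, 198.0]
ee_rot: [0.0, 0.96, -0.281, 0.001]
force: [0.8, -4.6, 4.2]
grip_width: 0.18
grip_force: 35.6
```

```bash
python3 f.py
```

```text
t 16.5667 pos [533.3  20.7 198. ] F [ 0.8 -4.6  4.2] M [-0.878 -0.325  0.001] yaw -2.14 w 0.18 35.6
```

>>> step_arm(
  commands="0.4 0 0 0 0 0 0; 0.4 0 0 0 0 0 0; 0.4 0 0 0 0 0 0; 0.4 0 0 0 0 0 0; 0.4 0 0 -1.5 0 0 0; 0.4 0 0 -4 0 0 0; 0.4 0 0 -7 0 0 0; 0.4 0 0 -10 0 0 0; 0.4 0 0 -11 0 0 0; 0.4 0 0 -11 0 0 0; 0.4 0 0 -11 0 0 0",
)

```text
time_s: 17.48
eef_pos: [532.8, 21.1, 306.8]
ee_rot: [-0.0, 0.96, -0.281, -0.001]
force: [0.1, -0.2, -0.8]
grip_width: 0.398
grip_force: 0.0
```

```bash
python3 f.py; python3 look.py w4; python3 -c "
import cv2
im=cv2.imread('pics/w4.png');cv2.imwrite('pics/c4.png',cv2.resize(im[90:270,200:440],None,fx=3.3,fy=3.3,interpolation=cv2.INTER_CUBIC))"
```

```text
t 17.4833 pos [532.8  21.1 306.8] F [ 0.1 -0.2 -0.8] M [-0.006  0.022  0.005] yaw -2.141 w 0.398 0.0
knob_grip [([321.0, 203.0], 0.59, [531.0, 19.3])]
knob_pointer [([318.0, 150.0], 0.61, [565.8, 0.0]), ([320.0, 200.0], 0.48, [527.8, 21.7])]
index_tab [([318.0, 133.0], 0.89, [576.7, -7.1])]
bowl [([445.0, 83.0], 0.56, [524.6, -167.5])]
T 17.7333 pos [532.8  21.  306.5] tool shift cm [-0.62 -0.08 -2.35]
tool-y yaw -2.141 q6 1.961
rz options [np.float64(-5.423), np.float64(-2.281), np.float64(0.861)]
```

View pics/c4.png

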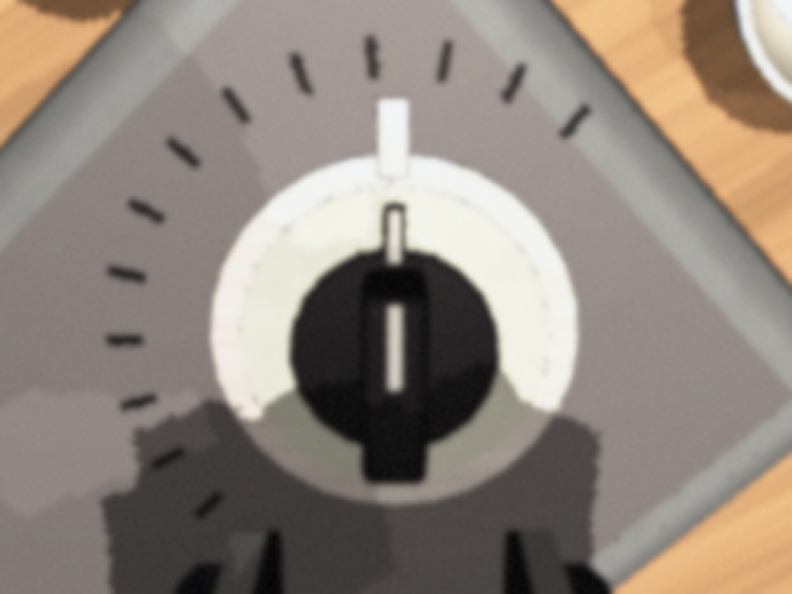

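The crop shows the pointer line at column 394 and the tab at column 393, both on the knob's axis at column 394. The knob is aligned and released, so I'm handing in.

```bash
python3 -c "
from rig import *
print(finish_job())"
```

```text
the job is handed in; nothing more can be done
None
```

I turned the knob to its stop, pushed it in, took it past, let it spring out, set the pointer in line with the tab and released it at about 18 s; the bowl, mug and tray were not touched, and the job is handed in (no verdict was returned).

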